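Free the label dispenser's gate by pressing its spring bar with a forked tool

TASK

The blue gate of the label dispenser must be opened for a new roll. Take the forked tool out of its holder, straddle the gate's spring bar between the brass collar and the left arm of the gate, press the collar gently to the right until the bar's left tip is out of the left cheek, and keep it pressed while you raise the gate's front over the cheek so that it springs open. Then put the tool back in its holder, seated upright, and let go; touch the dispenser only with the tool, do not force it, and leave the vial, the bottle and the paper cup alone.

Things in the scene. Friction and masses are not known exactly. Their poses are not given: they have to be found in the camera images.
- feeder: Grey label dispenser, screwed down, base 205 x 140 x 10 mm, 96 mm high at the roll. Origin on the worktop under the spring bar; x to its back (hinge, roll), y to its left, z up. Cheeks, gate, bar and roll sit together on a cross slide clamped up to 9 mm left or right of nominal (along y): this offset is NOT measured and differs each time. The other dispenser points are nominal and ignore it.
- fork_place (a point): Point on the nominal axis of the latched spring bar (steel, 5 mm thick, along y at x = 0, z = 50 mm of the dispenser), at y = +17 mm, in the bare stretch from y = +2 mm (collar's left face) to +31.5 mm (inner face of the gate's left arm, 5 mm thick, 12 mm high). The fork goes in here from above, one prong before and one behind the bar. Free below the bar down to z = 16 mm.
- collar_place (a point): Nominal centre of the left face (y = +2 mm) of the brass collar on the bar, a disc of 20 mm diameter, 5 mm thick. Pressing it toward -y takes about 2.5 N at first and 0.6 N more per mm. At 7 mm (7 N) the tip is out of the cheek's hole; at 9 mm (8 N) comes a hard stop: over 18 N on it would damage it. The offset is unknown, so feel for collar and stop.
- cheek_top (a point): Nominal top of the left cheek over the bar's hole (x = 0, y = +42 mm, z = 59 mm; cheek 6 mm thick). With the bar held pressed, raise the fork 15 to 20 mm: friction on the pressed collar and a weak gate spring (about 1 N) bring the gate up. Only when the tip is above the cheek let the bar spring back, else it jams or latches again. The cheeks are below z = 60 mm except at hinge and roll.
- gate (a joint): Angle of the hinged blue gate, rad: 0 shut and latched, grows as its front rises; the hinge runs along y at x = 95 mm, z = 64 mm of the dispenser. The bar's tip is clear above the cheek from about 0.13. Freed, its spring lifts it to its open stop at 0.32 (bar 30 mm higher than shut, its x within 2 mm) and holds it there.
- fork: Forked tool, 104 mm long, upright in the holder. Origin midway between the prong tips (lower end); z up the tool, x from prong to prong, y its thickness. Prongs 22 mm long, 10 mm apart inside, 20 mm over all, 5 mm thick; blade 20 x 5 mm to z = 38; black flange 38 x 24 mm (x, y), z = 38 to 43; orange handle 22 x 18 mm (x, y), z = 43 to 104 mm. About 60 g.
- holder: Black block, fixed, 60 (x) x 56 (y) x 50 (z) mm. Origin at the centre of its underside. In its top a slot 28 (x) x 12 (y) mm, centred, 42 mm deep; the tool hangs in it with the flange flat on the top (fork's origin 12 mm above the holder's).
- vial: Amber open vial with tablets, 35 mm diameter, 82 mm high, origin at the centre of its underside; to be left alone.
- bottle: White pill bottle, 48 mm diameter, 88 mm high, origin at the centre of its underside; to be left alone.
- cup: Small beige pleated dose cup, 38 mm diameter, 29 mm high, origin at the centre of its underside; to be left alone.
Mind the look-alikes: they are no part of the job. What is shaped like the fork but turquoise is not meant.

How it is judged:
On the way, in this order (a step that is already met when the one before it is completed fails the run):
1. the forked tool is lifted out of its holder (z of fork in the frame of holder above 0.055 m), for 0.1 s.
2. the fork presses on the dispenser while the gate is still shut (contact force between fork and feeder above 3 N and value of joint gate below 0.08 rad), for 0.1 s.
3. the gate is free and sprung open (value of joint gate above 0.27 rad), for 0.2 s.
At the end, for the whole second after the job is handed in: The gate stands open (more than 0.27 rad); the forked tool hangs upright in the holder's slot, its flange on the top within 4 mm (tilt under 0.1 rad), released and at rest (value of joint gate above 0.27 rad and z of fork in the frame of holder below 0.016 m and horizontal distance between fork and holder below 0.007 m and angle between fork's own z axis and vertical below 0.1 rad and linear speed of fork below 0.02 m/s); the robot touches nothing.
It fails at once if the fork loads the dispenser with more than 18 N (contact force between fork and feeder above 18 N).
It fails at once if the gripper or arm touches the dispenser (contact force between any of the fingers, the arm and feeder above 0.5 N).
It fails at once if the vial, the bottle or the cup is moved by more than 20 mm (distance of any of vial, bottle, cup from where it was at the start of the episode above 0.02 m).
It also fails if it takes over 51 s, if anything falls off the work surface, if the arm or the gripper's body presses on something with over 40 N, if the wrist force passes 120 N, or if a joint passes its speed limit or range.

ROBOT

A 7-joint arm with a two-finger parallel gripper is mounted at the origin on a cart in front of the work surface, level with it; the furniture and walls round the work are solid. World frame = base frame: x ahead of the robot, y to its left, z up, the work surface at z = 0. Lengths are in m, angles in rad, forces in N, time in s.
With the tool pointing down it reaches from about 0.35 to 0.9 m from the base axis. Payload 8.1 kg.
Tool frame: the origin (TCP) lies on the centre line of the jaws, within the pads' length; the fingertips stand 17 mm ahead of it and the grasp point (between the pads) lies 2 mm behind it; z points along the fingers, y is the direction in which the jaws open and shut (so a half turn about z gives the same grasp; the last joint's range is limited). The gripper opens to 92 mm and grips with 3 to 60 N. Pads are 19 mm wide; open, the fingers measure 130 mm over their backs; the gripper's body (75 mm by 190 mm) begins 47 mm behind the grasp point.
Start: joints at [1.171, 0.434, 0.025, 1.573, -0.012, 1.134, -0.075], TCP at [0.183, -0.598, 0.244] pointing down, gripper open.
Joint ranges: [-2.62, 2.62], [-0.44, 2.09], [-1.27, 1.32], [0.08, 2.57], [-1.32, 4.46], [0.12, 2], [-2.74, 2.74]. Speed limits (rad/s): [2.22, 2.22, 3.01, 3.01, 3.14, 3.14, 3.14].

INTERFACE

Orientations are given as a rotation vector (axis times angle).
In Python, from cell import arm, imaging, job gives the robot as it stands.
- The arm moves only by the tool jog_arm, never from a script. Its argument "moves" is a list of rows, each an object with "fingers": the closure, from -1 (fully open) to 1 (shut); "xyz": the shift along the tool's x, y, z in cm, a list of three; "angular": the turn, a rotation vector about the tool's x, y, z in rad, a list of three. In form: [{"fingers": fingers, "xyz": [dx, dy, dz], "angular": [ax, ay, az]}, ...]. A call has 1 to 12 rows; each row is the pose to reach, as a shift and turn from the pose commanded when the call began, along the tool's axes at that moment; what a row does not reach only later rows make up. A row lasts 1/8 s, in which the tool goes at most 62.5 mm and 10.7 degrees, less where a joint would pass 70% of its speed; a pose out of reach is approached as far as the arm can. A call with a gripper value outside its range is refused whole. The fingers move at their own pace and stop on an object; "grip_force" is the grip in N (left out, the last holds). Time passes only in rows, so rows that repeat a pose let the fingers close. It gives the time, the measured TCP pose, the force and the opening at its end, in the units of the state.
- arm.observe(): the state, without advancing time (a new reading comes with each control period).
- imaging.get_image(name): name is "scene" or "side" or "wrist"; returns the picture (384x512x3 uint8, red, green, blue); there is no depth.
- imaging.camera_params(name): a dict with "fx", "fy", "cx", "cy" (pixels), "rvec" (rotation vector, rad) and "tvec" (3), from world to camera coordinates, as OpenCV has them; the wrist camera has in their place "hand_eye" (4x4, takes a point from camera to tool coordinates, whose origin is the TCP and whose axes are the flange's). Camera axes: x right, y down, z forward; pixel columns grow to the right and rows downward; lengths in m; the calibration is good to about 2 mm. A picture is of the moment at which its call begins: read the wrist's pose just before it. camera_params takes no time and is no camera call.
- job.sign_off(): hands the job in, once; it reports no verdict.
The state is a dict: "clock": time; "joints": joint angles; "dq": joint speeds; "joint_efforts": joint torques, N m; "position": TCP position; "ee_rot": TCP orientation; "force": force on the tool from outside, world axes, zero at the start; "ft_torque": the same for the moment, N m; "width": opening from 0.0 (shut) to 1.0 (fully open).
Only numpy, scipy, OpenCV 4.12 (cv2) and the standard library are available. Lean on these libraries where they do the work, as an engineer would, in place of code of your own. Each camera call takes 0.05 s, during which the arm holds its last target. There are 200 camera calls.

## Working session

There is one attempt and no reset: what is moved stays moved. The work goes in short steps, Python scripts to look and compute and a tool call to move; the robot and the scene stay as the last step left them, time stands still between calls to the robot, and variables do not carry over. Pictures are saved under pics/ and viewed, about 8 in all and at most 12, crops included, and the job is handed in when it is done.

Besides the shell and the picture viewer there is one more tool, called after "Call:" in YAML: its name, and indented under it one key for each argument. jog_arm: Moves the arm, as the interface text tells. Its arguments: {"type":"object","properties":{"moves":{"type":"array"},"grip_force":{"type":"number"}},"required":["moves"]}

```bash
mkdir -p pics; cat > h.py <<'E'
import numpy as np, cv2
from cell import arm, imaging, job
from scipy.spatial.transform import Rotation as R
def cam(n, st=None):
    p=imaging.camera_params(n); K=np.array([[p['fx'],0,p['cx']],[0,p['fy'],p['cy']],[0,0,1.]])
    if n=='wrist':
        H=np.array(p['hand_eye']); T=np.eye(4); T[:3,:3]=R.from_rotvec(st['ee_rot']).as_matrix(); T[:3,3]=st['position']
        W=np.linalg.inv(T@H)
    else:
        W=np.eye(4); W[:3,:3]=R.from_rotvec(np.ravel(p['rvec'])).as_matrix(); W[:3,3]=np.ravel(p['tvec'])
    return K,W
def proj(c,P):
    K,W=c; q=(np.atleast_2d(P)@W[:3,:3].T+W[:3,3])@K.T; return q[:,:2]/q[:,2:]
def ray(c,uv):
    K,W=c; d=W[:3,:3].T@np.linalg.inv(K)@np.array([*uv,1.]); return -W[:3,:3].T@W[:3,3], d/np.linalg.norm(d)
def onz(c,uv,z):
    o,d=ray(c,uv); return o+d*(z-o[2])/d[2]
def tri(c1,u1,c2,u2):
    o1,d1=ray(c1,u1);o2,d2=ray(c2,u2)
    t=np.linalg.lstsq(np.c_[d1,-d2],o2-o1,rcond=None)[0]; a=o1+d1*t[0];b=o2+d2*t[1]
    return (a+b)/2, np.linalg.norm(a-b)
E
python3 - <<'E'
from h import *
print(arm.observe())
ims=[]
for n in ('scene','side'):
    im=imaging.get_image(n)[:,:,::-1]; cv2.imwrite(f'pics/{n}0.png',im); ims.append(im); c=cam(n); print(n,c[0].diagonal(),-c[1][:3,:3].T@c[1][:3,3])
    cv2.imwrite(f'pics/{n}0b.png',cv2.resize(im,(800,600),interpolation=cv2.INTER_CUBIC))
print(imaging.camera_params('wrist'))
E
```

```text
{'clock': 0.0, 'joints': array([ 1.1714021 ,  0.43521517,  0.02499863,  1.57408669, -0.01158039,
        1.13400922, -0.07510939]), 'dq': array([-0.00093268, -0.00242096,  0.00094192, -0.00076163,  0.0010239 ,
       -0.00121031,  0.00038767]), 'joint_efforts': array([-1.32216741e-03, -6.67876625e+01,  9.85247120e-01, -3.14469767e+01,
       -6.02540793e-02,  4.23989247e-02,  1.37798843e-04]), 'position': array([ 0.18257126, -0.59723472,  0.24295414]), 'ee_rot': array([-3.10558095e+00, -4.64122980e-01,  6.28794411e-04]), 'force': array([-0.24699733, -0.8505871 , -0.3291795 ]), 'ft_torque': array([-0.00728223, -0.01586488,  0.02953674]), 'width': 1.0006064685917166}
scene [380.72699736 380.72699736   1.        ] [0.00244618 0.54711043 0.52616885]
side [376.91250982 376.91250982   1.        ] [ 0.47738949 -0.83089723  0.46924714]
{'fx': 324.9729420551331, 'fy': 324.9729420551331, 'cx': 260.0082061427327, 'cy': 191.299104554325, 'hand_eye': array([[-1.74375196e-03, -9.51324625e-01, -3.08185687e-01,
         8.32468096e-02],
       [ 9.99997803e-01, -2.01744084e-03,  5.69439217e-04,
         6.39552844e-04],
       [-1.16346794e-03, -3.08184017e-01,  9.51326052e-01,
        -1.42162159e-01],
       [ 0.00000000e+00,  0.00000000e+00,  0.00000000e+00,
         1.00000000e+00]])}
```

View pics/scene0b.png

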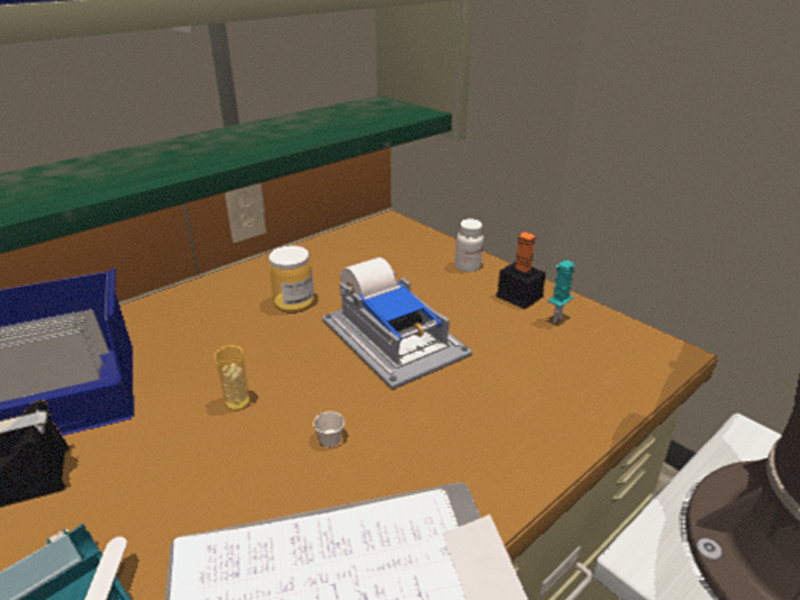

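View pics/side0b.png

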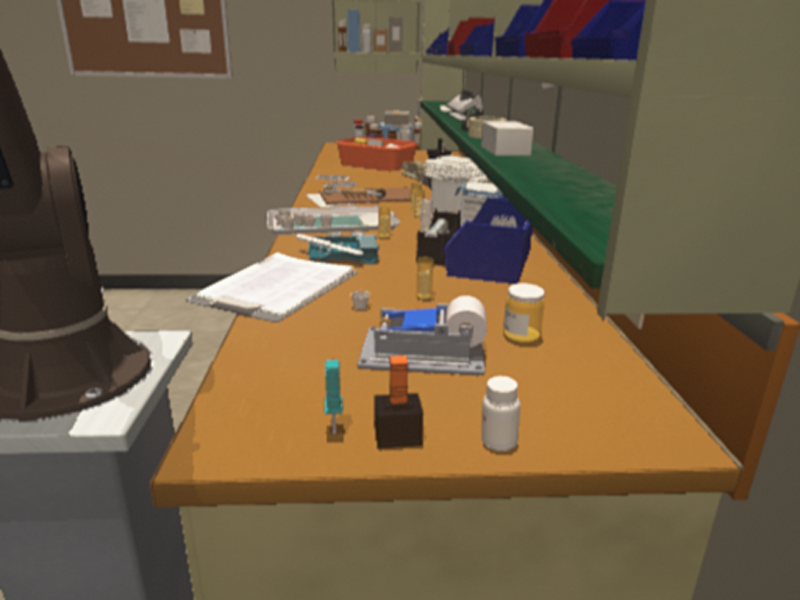

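The orange-handled fork stands in the black block at scene (525,255)/800 and side (400,385)/800. The turquoise look-alike, at scene (563,285) and side (333,390), stands free beside it. The dispenser is at scene (395,325). Next I'll enlarge both for measurement.

```bash
python3 - <<'E'
from h import *
a=cv2.imread('pics/scene0.png')[135:255,200:380]; b=cv2.imread('pics/side0.png')[180:300,190:350]
A=cv2.resize(a,None,fx=4.4,fy=4.4,interpolation=cv2.INTER_CUBIC)
cv2.imwrite('pics/c1.png',A)
B=cv2.resize(b,None,fx=4.8,fy=4.8,interpolation=cv2.INTER_CUBIC)
cv2.imwrite('pics/c2.png',B)
print(A.shape,B.shape)
C={}
for n in('scene','side'):
    im=cv2.imread(f'pics/{n}0.png'); h=cv2.cvtColor(im,cv2.COLOR_BGR2HSV)
    m=cv2.inRange(h,(3,190,90),(11,255,255)); m[:150 if n=='scene' else 220]=m[:150 if n=='scene' else 220]
    k,l,s,ce=cv2.connectedComponentsWithStats(m)
    print(n,[(s[i].tolist(),ce[i].round(1).tolist()) for i in range(1,k) if s[i,4]>40])
E
```

```text
(528, 792, 3) (576, 768, 3)
scene []
side [([251, 238, 9, 9, 74], [255.0, 242.2])]
```

View pics/c1.png

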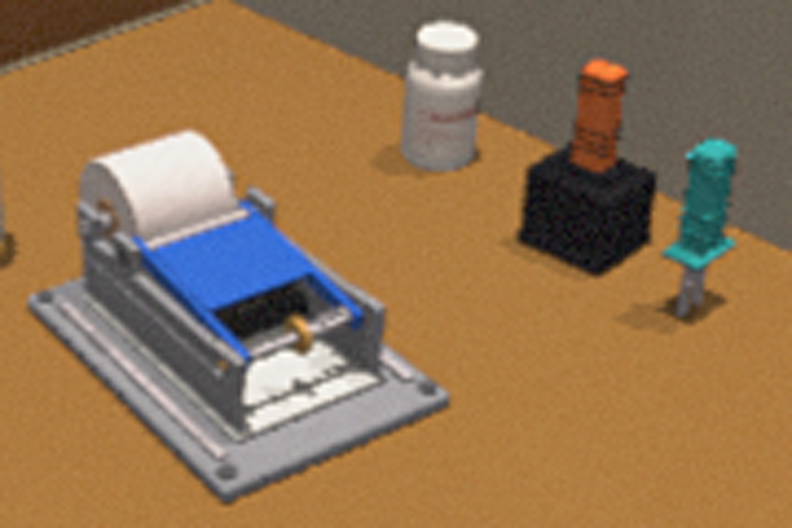

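View pics/c2.png

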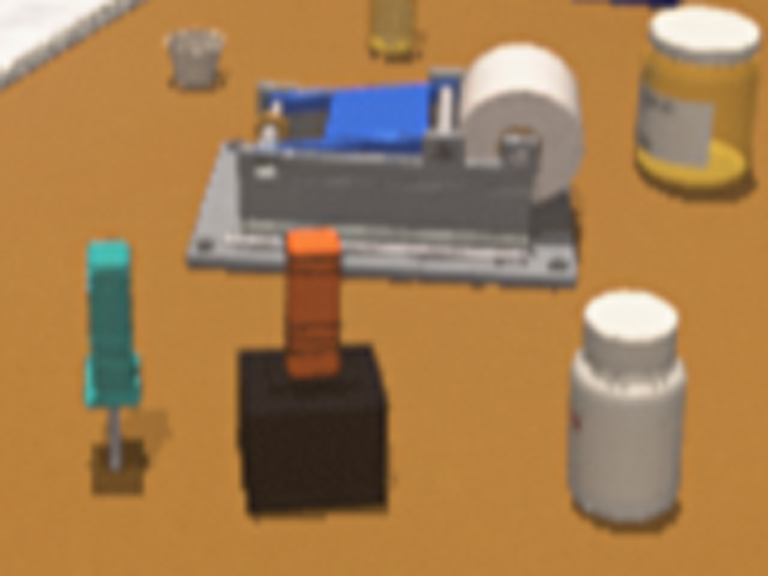

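The crops confirm it: the orange fork sits in the black block, with its handle top at c1 (604,71) and c2 (313,240). The turquoise one has a bare stem and no holder. The collar is at c1 (300,333) and c2 (270,125), and the base corners are visible.

```bash
python3 - <<'E'
from h import *
a=lambda u,v:((u+.5)/4.4-.5+200,(v+.5)/4.4-.5+135)
b=lambda u,v:((u+.5)/4.8-.5+190,(v+.5)/4.8-.5+180)
S,D=cam('scene'),cam('side')
np.set_printoptions(precision=4,suppress=True)
for n,p,q in [('handletop',(604,71),(313,240)),('collar',(300,333),(270,125)),('bottlecap',(448,38),(631,318)),('turqtop',(712,150),(109,250)),
  ('hold near/right-top',(655,180),(243,408))]:
    print(n,tri(S,a(*p),D,b(*q)))
for n,p in [('FL',(226,490)),('FR',(449,395)),('BL',(30,303))]: print('scene',n,onz(S,a(*p),.01))
for n,p in [('FR',(187,262)),('BR',(577,278)),('FL',(222,147))]: print('side',n,onz(D,b(*p),.01))
for p in [(238,350),(372,345),(387,402),(243,408)]: print('holder side',onz(D,b(*p),.05))
for p in [(525,182),(600,212),(655,180)]: print('holder scene',onz(S,a(*p),.05))
for p in [(252,352),(350,315)]: print('bar scene',onz(S,a(*p),.05))
E
```

```text
handletop (array([ 0.5112, -0.1733,  0.1139]), np.float64(0.00137350053036786))
collar (array([0.4994, 0.0719, 0.0531]), np.float64(0.00155071157668432))
bottlecap (array([ 0.6428, -0.19  ,  0.0845]), np.float64(0.0012722728638249403))
turqtop (array([ 0.4266, -0.1586,  0.1024]), np.float64(0.0012372940433045046))
hold near/right-top (array([ 0.4821, -0.1949,  0.0473]), np.float64(0.0013163455720506627))
scene FL [0.4713 0.1449 0.01  ]
scene FR [0.4519 0.0101 0.01  ]
scene BL [0.6653 0.121  0.01  ]
side FR [ 0.4554 -0.0023  0.01  ]
side BR [ 0.6559 -0.0244  0.01  ]
side FL [0.4734 0.1363 0.01  ]
holder side [ 0.4809 -0.1535  0.05  ]
holder side [ 0.5395 -0.1511  0.05  ]
holder side [ 0.5423 -0.1958  0.05  ]
holder side [ 0.4826 -0.1984  0.05  ]
holder scene [ 0.5271 -0.1328  0.05  ]
holder scene [ 0.4768 -0.1378  0.05  ]
holder scene [ 0.4786 -0.1905  0.05  ]
bar scene [0.5054 0.0978 0.05  ]
bar scene [0.4965 0.039  0.05  ]
```

```bash
cat >> h.py <<'E'
np.set_printoptions(precision=4,suppress=True)
def yaw(st): 
    m=R.from_rotvec(st['ee_rot']).as_matrix(); return np.arctan2(m[1,0],m[0,0])
def delta(target,yw):
    "shift (cm) and turn in the tool axes to reach target with tool vertical, tool-x at world yaw yw"
    st=arm.observe(); m=R.from_rotvec(st['ee_rot']).as_matrix()
    G=np.c_[[np.cos(yw),np.sin(yw),0],[np.sin(yw),-np.cos(yw),0],[0,0,-1]]
    print('pos',st['position'],'yaw',yaw(st),'tz',m[:,2],'xyz cm',m.T@(np.array(target)-st['position'])*100,'ang',R.from_matrix(m.T@G).as_rotvec())
E
python3 -c "
from h import *
delta([.511,-.173,.24],.04)"
```

```text
pos [ 0.1826 -0.5973  0.243 ] yaw 0.29672233774322626 tz [-0.0006  0.0013 -1.    ] xyz cm [ 43.8126 -30.9717   0.3397] ang [-0.0014  0.0003  0.2567]
```

Call:
jog_arm:
  moves:
    - {"fingers": -1, "xyz": [43.8, -31.0, 0.3], "angular": [0, 0, 0.257]}
    - {"fingers": -1, "xyz": [43.8, -31.0, 0.3], "angular": [0, 0, 0.257]}
    - {"fingers": -1, "xyz": [43.8, -31.0, 0.3], "angular": [0, 0, 0.257]}
    - {"fingers": -1, "xyz": [43.8, -31.0, 0.3], "angular": [0, 0, 0.257]}
    - {"fingers": -1, "xyz": [43.8, -31.0, 0.3], "angular": [0, 0, 0.257]}
    - {"fingers": -1, "xyz": [43.8, -31.0, 0.3], "angular": [0, 0, 0.257]}
    - {"fingers": -1, "xyz": [43.8, -31.0, 0.3], "angular": [0, 0, 0.257]}
    - {"fingers": -1, "xyz": [43.8, -31.0, 0.3], "angular": [0, 0, 0.257]}
    - {"fingers": -1, "xyz": [43.8, -31.0, 0.3], "angular": [0, 0, 0.257]}
    - {"fingers": -1, "xyz": [43.8, -31.0, 0.3], "angular": [0, 0, 0.257]}
    - {"fingers": -1, "xyz": [43.8, -31.0, 0.3], "angular": [0, 0, 0.257]}
    - {"fingers": -1, "xyz": [43.8, -31.0, 0.3], "angular": [0, 0, 0.257]}
  grip_force: 45

```text
clock: 1.6
position: [0.5101, -0.1746, 0.2406]
ee_rot: [3.141, 0.059, -0.001]
force: [-0.1, 0.0, 0.1]
width: 0.997
```

```bash
python3 - <<'E'
from h import *
st=arm.observe(); print(st['clock'],st['position'],yaw(st),st['ee_rot'],np.abs(st['dq']).max())
im=imaging.get_image('wrist')[:,:,::-1]; cv2.imwrite('pics/w1.png',im); np.savez('w1.npz',**st)
cv2.imwrite('pics/w1b.png',cv2.resize(im,(800,600),interpolation=cv2.INTER_CUBIC))
E
```

```text
1.6 [ 0.5101 -0.1746  0.2406] 0.03741269209577047 [ 3.1405  0.0588 -0.0009] 0.0037094748539507564
```

View pics/w1b.png

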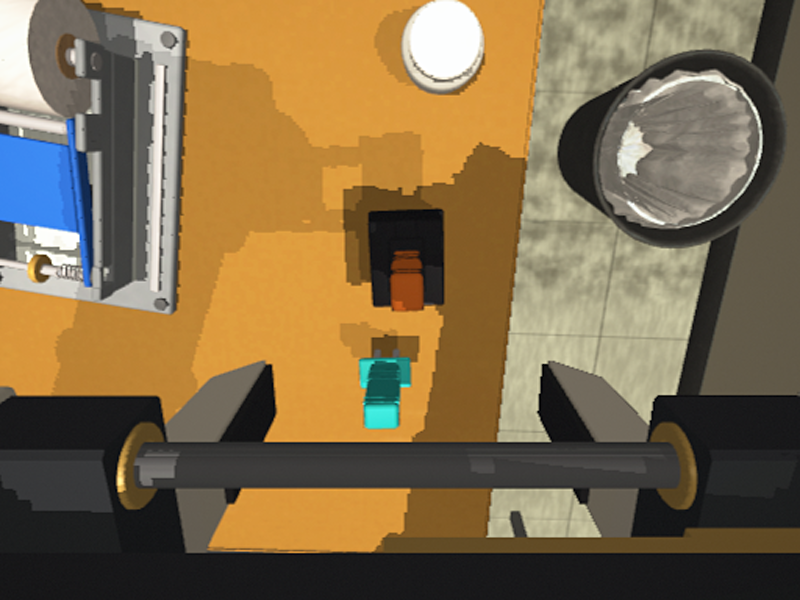

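Wrist view: holder with orange handle at (405,260)/800, turquoise look-alike at (383,385), bottle at (443,45), and the dispenser with collar at (40,267) on the left. I'll zoom in on the holder and collar.

```bash
python3 - <<'E'
from h import *
im=cv2.imread('pics/w1.png')
a=im[125:205,225:295]; b=im[60:210,0:125]
A=cv2.resize(a,None,fx=7,fy=7,interpolation=cv2.INTER_CUBIC); A=np.clip(A.astype(float)*1.6+20,0,255).astype(np.uint8)
B=cv2.resize(b,None,fx=2.4,fy=2.4,interpolation=cv2.INTER_CUBIC)
o=np.zeros((560,800,3),np.uint8); o[:560,:490]=A; o[:360,495:795]=B; cv2.imwrite('pics/w1c.png',o)
st=dict(np.load('w1.npz')); c=cam('wrist',st)
print(proj(c,[[.511,-.1733,.116],[.511,-.1733,.05],[.4994,.0719,.053],[.51,-.1746,.2406]]))
E
```

```text
[[257.3301 187.0127]
 [257.7176 168.4532]
 [ 22.8367 171.8926]
 [258.3319 263.4508]]
```

View pics/w1c.png

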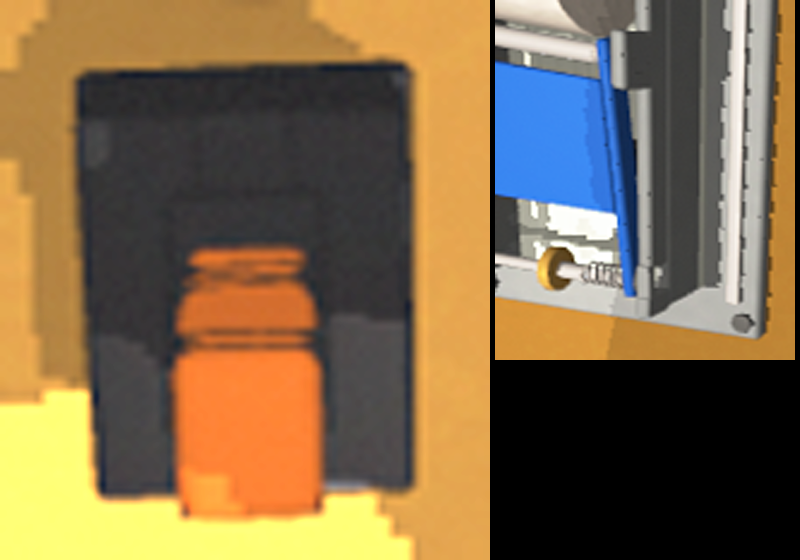

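```bash
python3 - <<'E'
from h import *
st=dict(np.load('w1.npz')); c=cam('wrist',st); a=lambda u,v:((u+.5)/7-.5+225,(v+.5)/7-.5+125); b=lambda u,v:((u-495+.5)/2.4-.5,(v+.5)/2.4-.5+60)
print('top',[onz(c,a(*p),.116) for p in [(248,432),(175,352),(320,352),(181,515),(321,515)]])
H=np.array([onz(c,a(*p),.05) for p in [(85,118),(410,118),(412,490),(97,495)]]); print(H,H.mean(0))
print('flange',[onz(c,a(*p),.055) for p in [(168,200),(312,200)]])
print('base', onz(c,b(762,337),.01), onz(c,b(778,100),.01))
print('collar', onz(c,b(557,270),.05), 'cheek top front outer',onz(c,b(652,315),.059),onz(c,b(650,90),.059))
E
```

```text
top [array([ 0.5117, -0.1756,  0.116 ]), array([ 0.5216, -0.1664,  0.116 ]), array([ 0.5222, -0.1839,  0.116 ]), array([ 0.5007, -0.1676,  0.116 ]), array([ 0.5013, -0.185 ,  0.116 ])]
[[ 0.5387 -0.1508  0.05  ]
 [ 0.5404 -0.1984  0.05  ]
 [ 0.483  -0.202   0.05  ]
 [ 0.4805 -0.1535  0.05  ]] [ 0.5106 -0.1762  0.05  ]
flange [array([ 0.528 , -0.1634,  0.055 ]), array([ 0.5287, -0.1844,  0.055 ])]
base [0.4552 0.0035 0.01  ] [ 0.5718 -0.0161  0.01  ]
collar [0.4983 0.0713 0.05  ] cheek top front outer [0.482  0.0272 0.059 ] [0.5767 0.014  0.059 ]
```

Holder centre is (0.5106,-0.176) and the handle top centre is (0.5117,-0.1756), yaw about 0.05. These agree across views and with z 0.116. Now I'll descend, grasp and lift.

Call:
jog_arm:
  moves:
    - {"fingers": -1, "xyz": [0.08, 0.15, 6], "angular": [0, 0, -0.013]}
    - {"fingers": -1, "xyz": [0.08, 0.15, 11], "angular": [0, 0, -0.013]}
    - {"fingers": -1, "xyz": [0.08, 0.15, 15.0], "angular": [0, 0, -0.013]}
    - {"fingers": -1, "xyz": [0.08, 0.15, 15.0], "angular": [0, 0, -0.013]}
    - {"fingers": 1, "xyz": [0.08, 0.15, 15.0], "angular": [0, 0, -0.013]}
    - {"fingers": 1, "xyz": [0.08, 0.15, 15.0], "angular": [0, 0, -0.013]}
    - {"fingers": 1, "xyz": [0.08, 0.15, 15.0], "angular": [0, 0, -0.013]}
    - {"fingers": 1, "xyz": [0.08, 0.15, 15.0], "angular": [0, 0, -0.013]}
    - {"fingers": 1, "xyz": [0.08, 0.15, 15.0], "angular": [0, 0, -0.013]}
    - {"fingers": 1, "xyz": [0.08, 0.15, 15.0], "angular": [0, 0, -0.013]}
    - {"fingers": 1, "xyz": [0.08, 0.15, 15.0], "angular": [0, 0, -0.013]}
    - {"fingers": 1, "xyz": [0.08, 0.15, 15.0], "angular": [0, 0, -0.013]}
  grip_force: 45

```text
clock: 3.15
position: [0.5118, -0.1746, 0.0907]
ee_rot: [-3.14, -0.083, 0.0]
force: [-0.5, -0.3, -0.2]
width: 0.196
```

```bash
python3 -c "
from h import *
st=arm.observe(); print(st['clock'],st['position'],yaw(st),st['force'],st['ft_torque'],st['width']*92)"
```

```text
3.15 [ 0.5118 -0.1746  0.0907] 0.05273379529192296 [-0.4886 -0.3151 -0.1687] [ 0.0766  0.0004 -0.0224] 18.062966570078608
```

```bash
python3 -c "
from h import *
delta([.501,.089,.235],-.134)"
```

```text
pos [ 0.5118 -0.1746  0.0907] yaw 0.05273379529192296 tz [-0.0001  0.     -1.    ] xyz cm [  0.3077 -26.3815 -14.4329] ang [-0.      0.0001  0.1867]
```

Call:
jog_arm:
  moves:
    - {"fingers": 1, "xyz": [0, 0, -3], "angular": [0, 0, 0]}
    - {"fingers": 1, "xyz": [0, 0, -8], "angular": [0, 0, 0]}
    - {"fingers": 1, "xyz": [0, 0, -14.4], "angular": [0, 0, 0]}
    - {"fingers": 1, "xyz": [0.3, -5, -14.4], "angular": [0, 0, 0.187]}
    - {"fingers": 1, "xyz": [0.3, -11, -14.4], "angular": [0, 0, 0.187]}
    - {"fingers": 1, "xyz": [0.3, -17, -14.4], "angular": [0, 0, 0.187]}
    - {"fingers": 1, "xyz": [0.3, -23, -14.4], "angular": [0, 0, 0.187]}
    - {"fingers": 1, "xyz": [0.3, -26.4, -14.4], "angular": [0, 0, 0.187]}
    - {"fingers": 1, "xyz": [0.3, -26.4, -14.4], "angular": [0, 0, 0.187]}
    - {"fingers": 1, "xyz": [0.3, -26.4, -14.4], "angular": [0, 0, 0.187]}
    - {"fingers": 1, "xyz": [0.3, -26.4, -14.4], "angular": [0, 0, 0.187]}

```text
clock: 4.53
position: [0.5011, 0.0877, 0.2346]
ee_rot: [3.134, -0.214, -0.0]
force: [-0.9, -0.7, -1.2]
width: 0.195
```

```bash
python3 - <<'E'
from h import *
st=arm.observe(); print(st['clock'],st['position'],yaw(st),st['force'],st['width']*92)
im=imaging.get_image('wrist')[:,:,::-1]; cv2.imwrite('pics/w2.png',im); np.savez('w2.npz',**st)
s=imaging.get_image('side')[:,:,::-1]; cv2.imwrite('pics/side2.png',s)
cv2.imwrite('pics/w2b.png',cv2.resize(im[60:360,90:490],(800,600),interpolation=cv2.INTER_CUBIC))
E
```

```text
4.525 [0.5011 0.0877 0.2346] -0.13648689469056227 [-0.8961 -0.6527 -1.1863] 17.89462659488169
```

View pics/w2b.png

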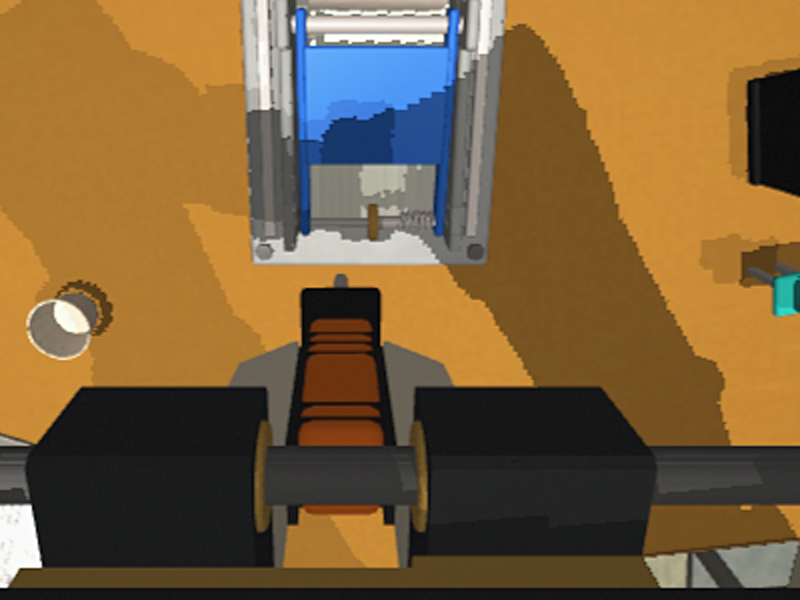

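Dispenser from above: collar at (373,222), bar along row ~220 from the left arm (308) to the right arm (436), and the fork tip at (340,280).

```bash
python3 - <<'E'
from h import *
st=dict(np.load('w2.npz')); c=cam('wrist',st); a=lambda u,v:((u+.5)/2-.5+90,(v+.5)/2-.5+60)
P={k:onz(c,a(*p),z) for k,p,z in [('colL',(368,222),.05),('colR',(378,221),.05),('barL',(313,219),.05),('barR',(434,219),.05),('armL in',(309,225),.056),('armR in',(436,225),.056),
 ('FL',(252,264),.01),('FR',(487,264),.01),('forktip',(340,275),st['position'][2]-.0787)]}
for k,v in P.items(): print(k,v)
im=cv2.imread('pics/w2.png')
t=cv2.imread('pics/w2.png')[155:185,235:315]
o=cv2.resize(t,None,fx=10,fy=10,interpolation=cv2.INTER_CUBIC)
s=cv2.imread('pics/side2.png')[130:260,220:350]; s=cv2.resize(s,None,fx=2.3,fy=2.3,interpolation=cv2.INTER_CUBIC)
q=np.zeros((600,800,3),np.uint8); q[:300,:800]=o; q[301:301+299,:299]=s[:299]
w=im[160:240,225:300]; w=cv2.resize(w,None,fx=3.7,fy=3.7,interpolation=cv2.INTER_CUBIC); q[302:302+w.shape[0],310:310+w.shape[1]]=w
cv2.imwrite('pics/w2c.png',q)
E
```

```text
colL [0.4992 0.0724 0.05  ]
colR [0.499  0.0672 0.05  ]
barL [0.5047 0.1003 0.05  ]
barR [0.496  0.0384 0.05  ]
armL in [0.5033 0.1024 0.056 ]
armR in [0.4944 0.0383 0.056 ]
FL [0.4729 0.1433 0.01  ]
FR [0.4536 0.0052 0.01  ]
forktip [0.5085 0.0858 0.1559]
```

View pics/w2c.png

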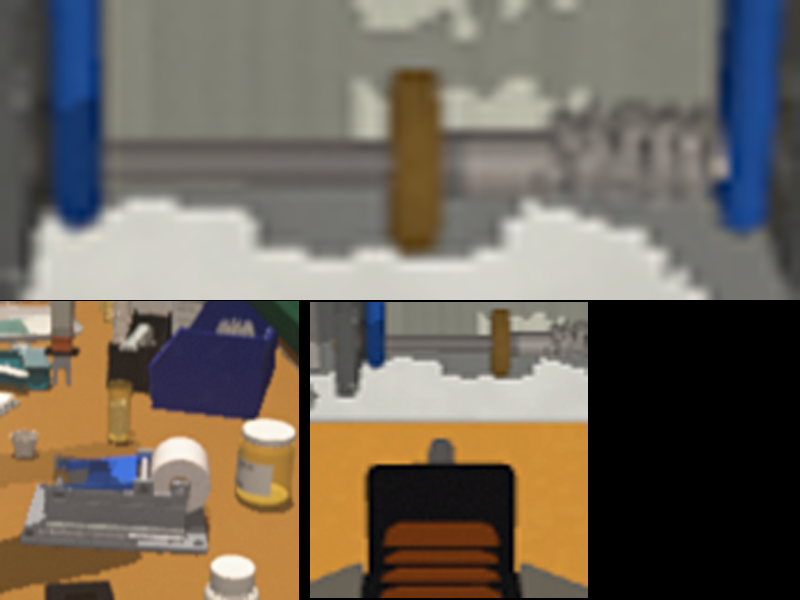

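```bash
python3 - <<'E'
from h import *
st=dict(np.load('w2.npz')); c=cam('wrist',st); a=lambda u,v:((u+.5)/10-.5+235,(v+.5)/10-.5+155)
F=lambda u,v:((u+.5-310)/3.7-.5+225,(v+.5-302)/3.7-.5+160)
for k,p in dict(barL=(120,164),barM=(250,163),barcol=(391,162),colR=(441,162),armL=(103,170)).items(): print(k,onz(c,a(*p),.05))
print('fork prong tip outer edge',onz(c,F(441,441),st['position'][2]-.0787))
delta([0.501,.0877,.143],-.1365)
E
```

```text
barL [0.5028 0.1003 0.05  ]
barM [0.5011 0.087  0.05  ]
barcol [0.4992 0.0725 0.05  ]
colR [0.4985 0.0673 0.05  ]
armL [0.5025 0.1021 0.05  ]
fork prong tip outer edge [0.5085 0.0856 0.1559]
pos [0.5011 0.088  0.2347] yaw -0.13626234193108722 tz [-0.0001 -0.0004 -1.    ] xyz cm [-0.0028  0.0246  9.1667] ang [0.0004 0.     0.0002]
```

Call:
jog_arm:
  moves:
    - {"fingers": 1, "xyz": [0.17, 0, 5], "angular": [0, 0, 0]}
    - {"fingers": 1, "xyz": [0.17, 0, 8], "angular": [0, 0, 0]}
    - {"fingers": 1, "xyz": [0.17, 0, 9], "angular": [0, 0, 0]}
    - {"fingers": 1, "xyz": [0.17, 0, 9], "angular": [0, 0, 0]}

```text
clock: 5.12
position: [0.5027, 0.0886, 0.1448]
ee_rot: [3.134, -0.212, -0.001]
force: [-0.4, 0.3, -0.7]
width: 0.197
```

```bash
python3 - <<'E'
from h import *
st=arm.observe(); print(st['clock'],st['position'],yaw(st),st['force'],st['width']*92); np.savez('w3.npz',**st)
ims={n:imaging.get_image(n)[:,:,::-1] for n in('wrist','side','scene')}
for n in ims: cv2.imwrite(f'pics/{n}3.png',ims[n])
q=np.zeros((600,800,3),np.uint8)
z=lambda n,x,y,w,h,f:cv2.resize(ims[n][y:y+h,x:x+w],None,fx=f,fy=f,interpolation=cv2.INTER_CUBIC)
q[:300,:400]=z('scene',240,175,80,60,5)
q[:300,400:]=z('side',220,165,80,60,5)
q[300:,:]=z('wrist',200,120,160,60,5)
cv2.imwrite('pics/m3.png',q)
t=st['position'][2]-.0787; print(t)
for n in('scene','side'): print(n,proj(cam(n),[[.5011,.087,.05],[.4992,.0725,.05],[.5011,.087,t],[.5025,.1021,.05]]))
E
```

```text
5.125 [0.5027 0.0886 0.1448] -0.13478916591366946 [-0.4053  0.3317 -0.7472] 18.136984673715958
0.06611517483922204
scene [[261.9202 213.5438]
 [267.393  211.3791]
 [261.9697 207.3967]
 [256.3018 215.9534]]
side [[246.1168 204.5312]
 [245.5284 206.8193]
 [246.1412 199.0141]
 [246.4997 202.214 ]]
```

View pics/m3.png

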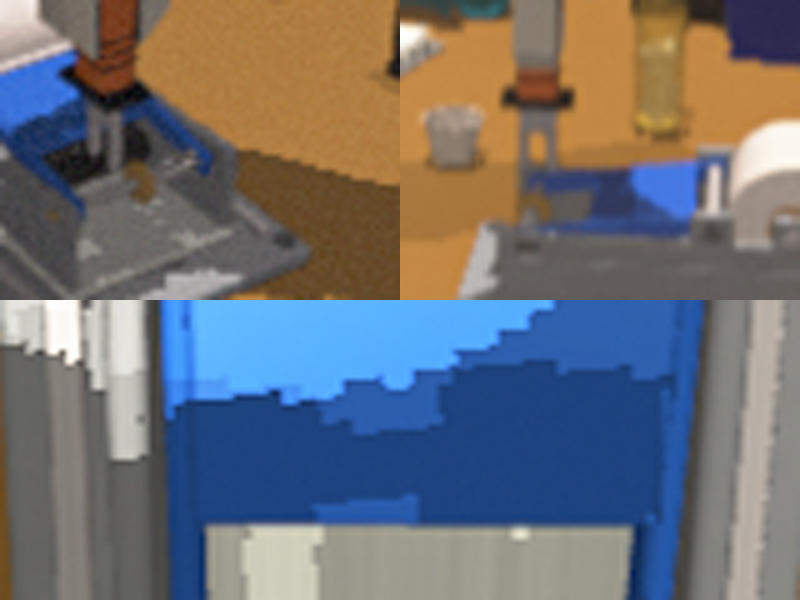

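```bash
python3 - <<'E'
from h import *
st=dict(np.load('w3.npz')); c=cam('wrist',st)
im=cv2.imread('pics/wrist3.png'); im=np.clip(im.astype(float)*1.5+15,0,255).astype(np.uint8)
cv2.imwrite('pics/w3c.png',cv2.resize(im[165:255,200:330],None,fx=6,fy=6,interpolation=cv2.INTER_CUBIC))
t=st['position'][2]-.0787; ex=np.array([.9909,-.1343,0])
f=np.array([.5027,.0886,t]) 
print((proj(c,[[.5011,.087,.05],[.4992,.0725,.05],f,f+.01*ex,f-.01*ex])-[200,165])*6)
E
```

```text
[[366.6054 219.0036]
 [479.9312 218.2876]
 [352.3147 253.3904]
 [352.0601 174.972 ]
 [352.5627 329.7866]]
```

View pics/w3c.png

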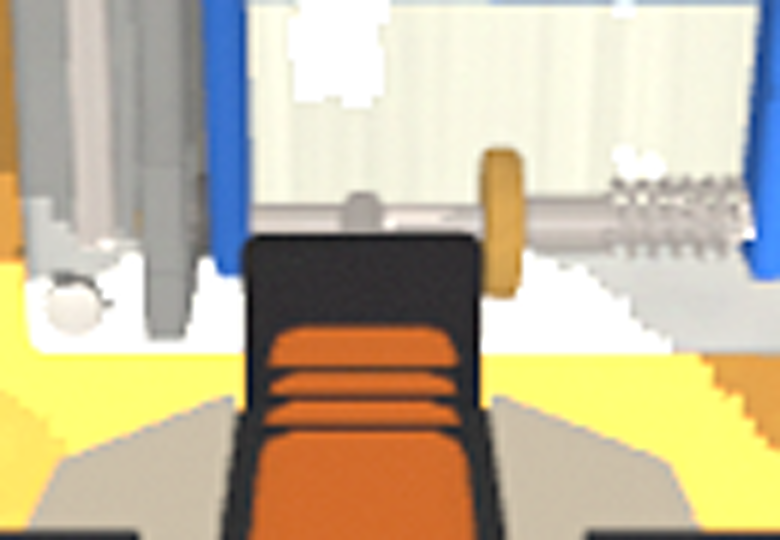

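Fork and bar align: prong edge at (362,192), bar at row 222, and the fork sits midway between the arm (248) and the collar (482). I'll lower it carefully.

Call:
jog_arm:
  moves:
    - {"fingers": 1, "xyz": [0, 0, 0.6], "angular": [0, 0, 0]}
    - {"fingers": 1, "xyz": [0, 0, 1.2], "angular": [0, 0, 0]}
    - {"fingers": 1, "xyz": [0, 0, 1.4], "angular": [0, 0, 0]}
    - {"fingers": 1, "xyz": [0, 0, 1.6], "angular": [0, 0, 0]}
    - {"fingers": 1, "xyz": [0, 0, 1.6], "angular": [0, 0, 0]}

```text
clock: 5.9
position: [0.5025, 0.0889, 0.1286]
ee_rot: [3.134, -0.211, -0.0]
force: [-0.4, 0.7, 0.9]
width: 0.191
```

Call:
jog_arm:
  moves:
    - {"fingers": 1, "xyz": [0, 0, 0.2], "angular": [0, 0, 0]}
    - {"fingers": 1, "xyz": [0, 0, 0.4], "angular": [0, 0, 0]}
    - {"fingers": 1, "xyz": [0, 0, 0.4], "angular": [0, 0, 0]}

```text
clock: 6.28
position: [0.5025, 0.0889, 0.1246]
ee_rot: [3.134, -0.211, -0.0]
force: [-0.8, 0.4, -0.8]
width: 0.195
```

```bash
python3 -c "
from h import *
st=arm.observe(); print(st['clock'],st['position'],yaw(st),st['force'],st['ft_torque'])"
```

```text
6.275 [0.5025 0.0889 0.1246] -0.1343503508733961 [-0.7657  0.39   -0.8274] [ 0.0756  0.0193 -0.035 ]
```

Call:
jog_arm:
  moves:
    - {"fingers": 1, "xyz": [0, 0, 0.3], "angular": [0, 0, 0]}
    - {"fingers": 1, "xyz": [0, 0, 0.6], "angular": [0, 0, 0]}
    - {"fingers": 1, "xyz": [0, 0, 0.9], "angular": [0, 0, 0]}
    - {"fingers": 1, "xyz": [0, 0.3, 0.9], "angular": [0, 0, 0]}
    - {"fingers": 1, "xyz": [0, 0.6, 0.9], "angular": [0, 0, 0]}
    - {"fingers": 1, "xyz": [0, 0.8, 0.9], "angular": [0, 0, 0]}
    - {"fingers": 1, "xyz": [0, 0.8, 0.9], "angular": [0, 0, 0]}

```text
clock: 7.15
position: [0.5016, 0.0807, 0.1158]
ee_rot: [3.134, -0.212, 0.0]
force: [0.0, -0.2, -0.2]
width: 0.191
```

Call:
jog_arm:
  moves:
    - {"fingers": 1, "xyz": [0, 0.15, 0], "angular": [0, 0, 0]}
    - {"fingers": 1, "xyz": [0, 0.3, 0], "angular": [0, 0, 0]}
    - {"fingers": 1, "xyz": [0, 0.4, 0], "angular": [0, 0, 0]}
    - {"fingers": 1, "xyz": [0, 0.5, 0], "angular": [0, 0, 0]}
    - {"fingers": 1, "xyz": [0, 0.5, 0], "angular": [0, 0, 0]}

```text
clock: 7.78
position: [0.5009, 0.0761, 0.1157]
ee_rot: [-3.134, 0.211, -0.0]
force: [0.3, -0.5, -1.1]
width: 0.198
```

Call:
jog_arm:
  moves:
    - {"fingers": 1, "xyz": [0, 0.1, 0], "angular": [0, 0, 0]}
    - {"fingers": 1, "xyz": [0, 0.2, 0], "angular": [0, 0, 0]}
    - {"fingers": 1, "xyz": [0, 0.2, 0], "angular": [0, 0, 0]}

```text
clock: 8.15
position: [0.5007, 0.0746, 0.1158]
ee_rot: [-3.134, 0.21, -0.0]
force: [0.6, 4.9, -1.8]
width: 0.196
```

Call:
jog_arm:
  moves:
    - {"fingers": 1, "xyz": [0, 0.1, 0], "angular": [0, 0, 0]}
    - {"fingers": 1, "xyz": [0, 0.2, 0], "angular": [0, 0, 0]}
    - {"fingers": 1, "xyz": [0, 0.2, 0], "angular": [0, 0, 0]}

```text
clock: 8.52
position: [0.5004, 0.0723, 0.1158]
ee_rot: [-3.134, 0.211, -0.0]
force: [0.7, 4.6, -1.3]
width: 0.198
```

```bash
python3 -c "
from h import *
st=arm.observe(); print(st['clock'],st['position'],yaw(st),st['force'],st['ft_torque'],R.from_rotvec(st['ee_rot']).as_matrix()[:,2])"
```

```text
8.525 [0.5004 0.0723 0.1158] -0.13422200844493215 [ 0.6783  4.5738 -1.2511] [ 1.3804 -0.0461 -0.0862] [ 0.0002  0.0004 -1.    ]
```

Call:
jog_arm:
  moves:
    - {"fingers": 1, "xyz": [0, 0.1, 0], "angular": [0, 0, 0]}
    - {"fingers": 1, "xyz": [0, 0.2, 0], "angular": [0, 0, 0]}
    - {"fingers": 1, "xyz": [0, 0.2, 0], "angular": [0, 0, 0]}

```text
clock: 8.9
position: [0.5001, 0.0706, 0.1158]
ee_rot: [-3.134, 0.21, -0.0]
force: [0.5, 5.8, -0.3]
width: 0.194
```

```bash
python3 -c "
from h import *
st=arm.observe(); print(st['clock'],st['position'],yaw(st),st['force'],st['ft_torque'])"
```

```text
8.9 [0.5001 0.0706 0.1158] -0.13392908542735507 [ 0.4849  5.7993 -0.3153] [ 1.6608 -0.0034 -0.0086]
```

Call:
jog_arm:
  moves:
    - {"fingers": 1, "xyz": [0, 0.1, 0], "angular": [0, 0, 0]}
    - {"fingers": 1, "xyz": [0, 0.2, 0], "angular": [0, 0, 0]}
    - {"fingers": 1, "xyz": [0, 0.2, 0], "angular": [0, 0, 0]}

```text
clock: 9.28
position: [0.4999, 0.0689, 0.1159]
ee_rot: [-3.134, 0.21, -0.001]
force: [-0.0, 6.4, -0.5]
width: 0.193
```

```bash
python3 -c "
from h import *
st=arm.observe(); print(st['clock'],st['position'],yaw(st),st['force'],st['ft_torque'])"
```

```text
9.275 [0.4999 0.0689 0.1159] -0.1338277760312302 [-0.0387  6.3957 -0.4595] [1.8943 0.126  0.0399]
```

Call:
jog_arm:
  moves:
    - {"fingers": 1, "xyz": [0, 0.05, 0], "angular": [0, 0, 0]}
    - {"fingers": 1, "xyz": [0, 0.1, 0], "angular": [0, 0, 0]}
    - {"fingers": 1, "xyz": [0, 0.1, 0], "angular": [0, 0, 0]}

```text
clock: 9.65
position: [0.4998, 0.0681, 0.1159]
ee_rot: [-3.133, 0.21, -0.001]
force: [-0.2, 6.6, 0.3]
width: 0.188
```

```bash
python3 -c "
from h import *
st=arm.observe(); print(st['clock'],st['position'],yaw(st),st['force'],st['ft_torque'])"
```

```text
9.65 [0.4998 0.0681 0.1159] -0.13374087341056515 [-0.2071  6.5733  0.3153] [ 1.9838  0.1624 -0.0209]
```

Call:
jog_arm:
  moves:
    - {"fingers": 1, "xyz": [0, 0.06, 0], "angular": [0, 0, 0]}
    - {"fingers": 1, "xyz": [0, 0.06, 0], "angular": [0, 0, 0]}

```text
clock: 9.9
position: [0.4997, 0.0676, 0.116]
ee_rot: [-3.133, 0.21, -0.001]
force: [-0.8, 7.5, 0.1]
width: 0.195
```

```bash
python3 -c "
from h import *
st=arm.observe(); print(st['clock'],st['position'],yaw(st),st['force'],st['ft_torque'])"
```

```text
9.9 [0.4997 0.0676 0.116 ] -0.13363500391497127 [-0.8348  7.4778  0.1422] [ 2.0422  0.1176 -0.0339]
```

Call:
jog_arm:
  moves:
    - {"fingers": 1, "xyz": [0, 0, -0.2], "angular": [0, 0, 0]}
    - {"fingers": 1, "xyz": [0, 0, -0.4], "angular": [0, 0, 0]}
    - {"fingers": 1, "xyz": [0, 0, -0.6], "angular": [0, 0, 0]}
    - {"fingers": 1, "xyz": [0, 0, -0.8], "angular": [0, 0, 0]}
    - {"fingers": 1, "xyz": [0, 0, -0.8], "angular": [0, 0, 0]}

```text
clock: 10.52
position: [0.4994, 0.0676, 0.1239]
ee_rot: [-3.133, 0.21, 0.0]
force: [-0.6, 7.8, 0.1]
width: 0.196
```

```bash
python3 - <<'E'
from h import *
st=arm.observe(); print(st['clock'],st['position'],yaw(st),st['force'],st['ft_torque']); np.savez('w4.npz',**st)
ims={n:imaging.get_image(n)[:,:,::-1] for n in('wrist','side','scene')}
for n in ims: cv2.imwrite(f'pics/{n}4.png',ims[n])
def blue(im,x0,x1,y0,y1):
    h=cv2.cvtColor(np.ascontiguousarray(im),cv2.COLOR_BGR2HSV)[y0:y1,x0:x1]; m=cv2.inRange(h,(105,150,50),(125,255,255)); ys,xs=np.nonzero(m); return xs.min()+x0,ys.min()+y0,ys.max()+y0,len(xs)
for k in '34':
    print(k,blue(cv2.imread(f'pics/side{k}.png'),235,282,190,220), blue(cv2.imread(f'pics/scene{k}.png'),235,300,180,230))
E
```

```text
10.525 [0.4994 0.0676 0.1239] -0.1335887042426957 [-0.56    7.7667  0.1477] [ 2.1011  0.3143 -0.0638]
3 (np.int64(258), np.int64(198), np.int64(210), 136) (np.int64(235), np.int64(185), np.int64(215), 407)
4 (np.int64(263), np.int64(198), np.int64(210), 163) (np.int64(235), np.int64(181), np.int64(215), 426)
```

Call:
jog_arm:
  moves:
    - {"fingers": 1, "xyz": [0, 0, -0.2], "angular": [0, 0, 0]}
    - {"fingers": 1, "xyz": [0, 0, -0.4], "angular": [0, 0, 0]}
    - {"fingers": 1, "xyz": [0, 0, -0.6], "angular": [0, 0, 0]}
    - {"fingers": 1, "xyz": [0, 0, -0.8], "angular": [0, 0, 0]}
    - {"fingers": 1, "xyz": [0, 0, -1.0], "angular": [0, 0, 0]}
    - {"fingers": 1, "xyz": [0, 0, -1.0], "angular": [0, 0, 0]}

```text
clock: 11.42
position: [0.4997, 0.0677, 0.1341]
ee_rot: [-3.133, 0.21, -0.001]
force: [-1.2, 7.6, -0.3]
width: 0.194
```

```bash
python3 - <<'E'
from h import *
st=arm.observe(); print(st['clock'],st['position'],yaw(st),st['force'],st['ft_torque']); np.savez('w5.npz',**st)
ims={n:imaging.get_image(n)[:,:,::-1] for n in('wrist','side','scene')}
for n in ims: cv2.imwrite(f'pics/{n}5.png',ims[n])
q=np.zeros((600,800,3),np.uint8)
z=lambda n,x,y,w,h,f:cv2.resize(ims[n][y:y+h,x:x+w],None,fx=f,fy=f,interpolation=cv2.INTER_CUBIC)
q[:300,:400]=z('scene',235,165,80,60,5)
q[:300,400:]=z('side',220,165,80,60,5)
q[300:,:]=z('wrist',180,160,160,60,5)
q=np.clip(q.astype(float)*1.4+10,0,255).astype(np.uint8)
cv2.imwrite('pics/m5.png',q)
E
```

```text
11.425 [0.4997 0.0677 0.1341] -0.133584417821942 [-1.1851  7.5788 -0.2891] [ 2.1042  0.1583 -0.0675]
```

View pics/m5.png

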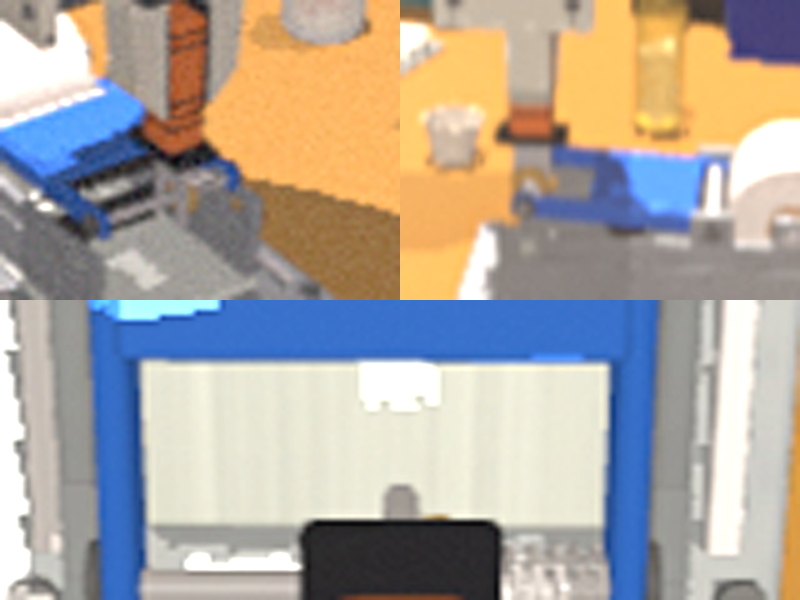

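The gate front has risen with the fork: in the side view its arm clears the cheek top, and bar and collar moved up together. I'll release the bar leftward and then withdraw upward.

Call:
jog_arm:
  moves:
    - {"fingers": 1, "xyz": [0, -0.3, -0.1], "angular": [0, 0, 0]}
    - {"fingers": 1, "xyz": [0, -0.6, -0.2], "angular": [0, 0, 0]}
    - {"fingers": 1, "xyz": [0, -0.9, -0.3], "angular": [0, 0, 0]}
    - {"fingers": 1, "xyz": [0, -1.2, -0.6], "angular": [0, 0, 0]}
    - {"fingers": 1, "xyz": [0, -1.5, -1.0], "angular": [0, 0, 0]}
    - {"fingers": 1, "xyz": [0, -1.6, -1.5], "angular": [0, 0, 0]}
    - {"fingers": 1, "xyz": [0, -1.6, -1.5], "angular": [0, 0, 0]}

```text
clock: 12.45
position: [0.502, 0.0823, 0.1492]
ee_rot: [3.134, -0.211, 0.001]
force: [-0.5, 0.0, -0.6]
width: 0.197
```

```bash
python3 - <<'E'
from h import *
st=arm.observe(); print(st['clock'],st['position'],yaw(st),st['force'],st['ft_torque']); np.savez('w6.npz',**st)
for n in ('wrist','side','scene'): cv2.imwrite(f'pics/{n}6.png',imaging.get_image(n)[:,:,::-1])
def blue(im,x0,x1,y0,y1):
    h=cv2.cvtColor(im,cv2.COLOR_BGR2HSV)[y0:y1,x0:x1]; m=cv2.inRange(h,(105,150,50),(125,255,255))
    k,l,s,ce=cv2.connectedComponentsWithStats(m); i=1+s[1:,4].argmax(); return s[i].tolist(),ce[i]
for k in '356':
    print(k,blue(cv2.imread(f'pics/side{k}.png'),225,282,175,220), blue(cv2.imread(f'pics/scene{k}.png'),215,300,165,230))
E
```

```text
12.45 [0.502  0.0823 0.1492] -0.1343903307776609 [-0.5115  0.0345 -0.5977] [0.0359 0.0025 0.0311]
3 ([40, 23, 16, 13, 127], array([47.9843, 27.8583])) ([17, 20, 25, 31, 360], array([31.1611, 31.8583]))
5 ([39, 21, 17, 14, 162], array([47.0123, 26.6049])) ([17, 16, 32, 31, 409], array([34.1149, 28.7139]))
6 ([40, 20, 16, 14, 148], array([47.9662, 25.4595])) ([17, 16, 28, 23, 283], array([31.6678, 27.364 ]))
```

Call:
jog_arm:
  moves:
    - {"fingers": 1, "xyz": [0, -0.2, -2], "angular": [0, 0, 0]}
    - {"fingers": 1, "xyz": [-0.1, -0.5, -5], "angular": [0, 0, 0]}
    - {"fingers": 1, "xyz": [-0.1, -0.5, -8.6], "angular": [0, 0, 0]}
    - {"fingers": 1, "xyz": [-0.1, -0.5, -8.6], "angular": [0, 0, 0]}
    - {"fingers": 1, "xyz": [-0.1, -0.5, -8.6], "angular": [0, 0, 0]}

```text
clock: 13.22
position: [0.501, 0.0872, 0.2341]
ee_rot: [3.134, -0.211, -0.001]
force: [-0.0, 0.4, -1.8]
width: 0.198
```

```bash
python3 - <<'E'
from h import *
st=arm.observe(); print(st['clock'],st['position'],yaw(st),st['force'],st['width']*92)
cv2.imwrite('pics/w7.png',imaging.get_image('wrist')[:,:,::-1]); c=cam('wrist',st)
s2=dict(np.load('w2.npz')); c2=cam('wrist',s2)
print('collar expected shut',proj(c2,[.4988,.07,.05]),'now if shut',proj(c,[.4988,.07,.05]),'if open',proj(c,[.4988,.07,.08]))
for f in('w2','w7'):
    h=cv2.cvtColor(cv2.imread(f'pics/{f}.png'),cv2.COLOR_BGR2HSV); h[:100]=0;h[200:]=0; h[:,:240]=0;h[:,310:]=0
    m=cv2.inRange(h,(12,120,60),(24,255,180)); k,l,s,ce=cv2.connectedComponentsWithStats(m); print(f,[(s[i].tolist(),ce[i]) for i in range(1,k) if 20<s[i,4]<200])
    m=cv2.inRange(h,(105,150,50),(125,255,255));k,l,s,ce=cv2.connectedComponentsWithStats(m); print(' blue',[(s[i].tolist()) for i in range(1,k) if s[i,4]>40])
    cs,sn=np.cos(s2['ee_rot'][0]),0
delta([.5118,-.1746,.235],.0527)
E
```

```text
13.225 [0.501  0.0872 0.2341] -0.1344631178111992 [-0.0231  0.3625 -1.8241] 18.18671993818775
collar expected shut [[276.0678 170.7781]] now if shut [[275.6248 170.8928]] if open [[277.1248 178.7727]]
w2 [([274, 162, 5, 18, 82], array([275.9512, 170.5732]))]
 blue [[240, 100, 70, 78, 3174]]
w7 [([275, 168, 5, 21, 97], array([276.9794, 178.    ]))]
 blue [[240, 100, 70, 84, 3132]]
pos [0.5007 0.0871 0.2336] yaw -0.134357198635047 tz [-0.0018 -0.0006 -1.    ] xyz cm [ 4.6046 25.7891 -0.1228] ang [ 0.0007  0.0018 -0.1871]
```

The collar now sits at row 178.0, where I'd expect 178.8 if open and 170.9 if shut, so the gate is open. Next I'll check whether the fork shifted in the grip before going back.

```bash
python3 - <<'E'
from h import *
a=cv2.imread('pics/w2.png');b=cv2.imread('pics/w7.png')
for n,(x0,x1,y0,y1) in dict(handle=(238,286,216,262),flange_prong=(232,290,194,214),prong=(254,268,194,206)).items():
    t=a[y0:y1,x0:x1]; s=b[y0-6:y1+6,x0-6:x1+6]; r=cv2.matchTemplate(s,t,cv2.TM_CCOEFF_NORMED); _,v,_,l=cv2.minMaxLoc(r); print(n,v,l[0]-6,l[1]-6)
    print(r[l[1],max(0,l[0]-1):l[0]+2],r[max(0,l[1]-1):l[1]+2,l[0]])
E
```

```text
handle 0.9991442561149597 0 0
[0.8711 0.9991 0.8757] [0.9125 0.9991 0.9091]
flange_prong 0.9998123049736023 0 0
[0.9764 0.9998 0.9763] [0.9455 0.9998 0.9472]
prong 0.9997901320457458 0 0
[0.9584 0.9998 0.9576] [0.8797 0.9998 0.8932]
```

Call:
jog_arm:
  moves:
    - {"fingers": 1, "xyz": [1, 5, -0.1], "angular": [0, 0, -0.1]}
    - {"fingers": 1, "xyz": [2, 11, -0.1], "angular": [0, 0, -0.187]}
    - {"fingers": 1, "xyz": [3, 17, -0.1], "angular": [0, 0, -0.187]}
    - {"fingers": 1, "xyz": [4, 22, -0.1], "angular": [0, 0, -0.187]}
    - {"fingers": 1, "xyz": [4.6, 25.0, -0.1], "angular": [0, 0, -0.187]}
    - {"fingers": 1, "xyz": [4.6, 25.8, -0.1], "angular": [0, 0, -0.187]}
    - {"fingers": 1, "xyz": [4.6, 25.8, -0.1], "angular": [0, 0, -0.187]}
    - {"fingers": 1, "xyz": [4.6, 25.8, -0.1], "angular": [0, 0, -0.187]}

```text
clock: 14.28
position: [0.5125, -0.1725, 0.2354]
ee_rot: [-3.14, -0.086, 0.001]
force: [0.1, 0.4, -0.9]
width: 0.196
```

```bash
python3 -c "
from h import *
delta([.5118,-.1746,.0907],.0527)"
```

```text
pos [ 0.5125 -0.1725  0.2354] yaw 0.0549699215843583 tz [-0.0005  0.0008 -1.    ] xyz cm [-0.0768  0.2173 14.4745] ang [-0.0009  0.0004  0.0023]
```

Call:
jog_arm:
  moves:
    - {"fingers": 1, "xyz": [-0.08, 0.2, 4], "angular": [0, 0, 0.002]}
    - {"fingers": 1, "xyz": [-0.08, 0.2, 8], "angular": [0, 0, 0.002]}
    - {"fingers": 1, "xyz": [-0.08, 0.2, 9.8], "angular": [0, 0, 0.002]}
    - {"fingers": 1, "xyz": [-0.08, 0.2, 9.8], "angular": [0, 0, 0.002]}
    - {"fingers": 1, "xyz": [-0.08, 0.2, 9.8], "angular": [0, 0, 0.002]}

```text
clock: 14.9
position: [0.5125, -0.1757, 0.1387]
ee_rot: [3.14, 0.082, 0.002]
force: [0.5, 0.4, -0.8]
width: 0.194
```

```bash
python3 -c "
from h import *
delta([.5118,-.1746,.0907],.0527); print(arm.observe()['dq'])"
```

```text
pos [ 0.5125 -0.1757  0.1387] yaw 0.05198819651558935 tz [ 0.0013 -0.0001 -1.    ] xyz cm [-0.0721 -0.1171  4.7966] ang [ 0.0002 -0.0013 -0.0007]
[ 0.0058 -0.0089  0.0024 -0.007   0.0007 -0.002   0.0001]
```

Call:
jog_arm:
  moves:
    - {"fingers": 1, "xyz": [-0.07, -0.06, 1.0], "angular": [0, 0, 0]}
    - {"fingers": 1, "xyz": [-0.07, -0.06, 2.0], "angular": [0, 0, 0]}
    - {"fingers": 1, "xyz": [-0.07, -0.06, 3.0], "angular": [0, 0, 0]}
    - {"fingers": 1, "xyz": [-0.07, -0.06, 3.6], "angular": [0, 0, 0]}
    - {"fingers": 1, "xyz": [-0.07, -0.06, 3.6], "angular": [0, 0, 0]}

```text
clock: 15.52
position: [0.5107, -0.1758, 0.1011]
ee_rot: [-3.14, -0.08, 0.002]
force: [0.5, 0.1, -0.9]
width: 0.193
```

```bash
python3 -c "
from h import *
delta([.5118,-.1746,.0907],.0527); print(arm.observe()['force'],arm.observe()['ft_torque'])"
```

```text
pos [ 0.5107 -0.1758  0.1011] yaw 0.05066552108107139 tz [-0.0011  0.0003 -1.    ] xyz cm [ 0.1191 -0.1124  1.039 ] ang [-0.0003  0.0011 -0.002 ]
[ 0.5281  0.1161 -0.8732] [0.0106 0.0019 0.0266]
```

In the slot without contact. I'll lower the last 10 mm, then release.

Call:
jog_arm:
  moves:
    - {"fingers": 1, "xyz": [0.05, -0.06, 0.4], "angular": [0, 0, 0]}
    - {"fingers": 1, "xyz": [0.05, -0.06, 0.7], "angular": [0, 0, 0]}
    - {"fingers": 1, "xyz": [0.05, -0.06, 0.9], "angular": [0, 0, 0]}
    - {"fingers": 1, "xyz": [0.05, -0.06, 1.0], "angular": [0, 0, 0]}
    - {"fingers": 1, "xyz": [0.05, -0.06, 1.0], "angular": [0, 0, 0]}

```text
clock: 16.15
position: [0.5115, -0.1752, 0.0917]
ee_rot: [3.141, 0.08, -0.0]
force: [0.6, -0.3, -0.0]
width: 0.198
```

Call:
jog_arm:
  moves:
    - {"fingers": 1, "xyz": [0, 0, 0.08], "angular": [0, 0, 0]}
    - {"fingers": 1, "xyz": [0, 0, 0.08], "angular": [0, 0, 0]}
    - {"fingers": -0.3, "xyz": [0, 0, 0.08], "angular": [0, 0, 0]}
    - {"fingers": -0.5, "xyz": [0, 0, 0.08], "angular": [0, 0, 0]}
    - {"fingers": -1, "xyz": [0, 0, 0.08], "angular": [0, 0, 0]}
    - {"fingers": -1, "xyz": [0, 0, 0.08], "angular": [0, 0, 0]}
    - {"fingers": -1, "xyz": [0, 0, 0.08], "angular": [0, 0, 0]}
    - {"fingers": -1, "xyz": [0, 0, 0.08], "angular": [0, 0, 0]}

```text
clock: 17.15
position: [0.5115, -0.1752, 0.0909]
ee_rot: [3.141, 0.08, 0.0]
force: [0.8, 0.3, -0.2]
width: 0.801
```

Call:
jog_arm:
  moves:
    - {"fingers": -1, "xyz": [0, 0, -3], "angular": [0, 0, 0]}
    - {"fingers": -1, "xyz": [0, 0, -8], "angular": [0, 0, 0]}
    - {"fingers": -1, "xyz": [0, 0, -13], "angular": [0, 0, 0]}
    - {"fingers": -1, "xyz": [0, 0, -15], "angular": [0, 0, 0]}
    - {"fingers": -1, "xyz": [0, 0, -15], "angular": [0, 0, 0]}
    - {"fingers": -1, "xyz": [0, 0, -15], "angular": [0, 0, 0]}

```text
clock: 17.9
position: [0.5109, -0.1751, 0.2398]
ee_rot: [-3.14, -0.08, 0.002]
force: [0.1, -0.5, -0.3]
width: 1.004
```

```bash
python3 - <<'E'
from h import *
st=arm.observe(); print(st['clock'],st['position'],yaw(st),st['width'],np.abs(st['dq']).max()); c=cam('wrist',st)
ims={n:imaging.get_image(n)[:,:,::-1] for n in('wrist','side','scene')}
for n in ims: cv2.imwrite(f'pics/{n}8.png',ims[n])
q=np.zeros((600,800,3),np.uint8)
z=lambda n,x,y,w,h,f:cv2.resize(ims[n][y:y+h,x:x+w],None,fx=f,fy=f,interpolation=cv2.INTER_CUBIC)
q[:300,:400]=z('scene',215,165,80,60,5)
q[:300,400:]=z('side',220,165,80,60,5)
q[300:,:300]=z('wrist',220,120,75,75,4)
q[300:,300:700]=z('side',220,210,100,75,4)
q=np.clip(q.astype(float)*1.4+10,0,255).astype(np.uint8)
cv2.imwrite('pics/m8.png',q)
for f in('w1','wrist8'):
    h=cv2.cvtColor(cv2.imread(f'pics/{f}.png'),cv2.COLOR_BGR2HSV); h[:100]=0;h[240:]=0; h[:,:240]=0;h[:,310:]=0
    m=cv2.inRange(h,(3,190,90),(11,255,255)); k,l,s,ce=cv2.connectedComponentsWithStats(m); i=1+s[1:,4].argmax(); print(f,s[i],ce[i])
s1=dict(np.load('w1.npz')); p=[[.511,-.1756,.116]]; print(proj(cam('wrist',s1),p),proj(c,p))
for f in('side0','side8','scene0','scene8'):
    h=cv2.cvtColor(cv2.imread(f'pics/{f}.png'),cv2.COLOR_BGR2HSV); h[:140]=0
    m=cv2.inRange(h,(3,150,60),(11,255,255)); m[:, :230]=0; m[:,355:]=0; m[270:]=0;k,l,s,ce=cv2.connectedComponentsWithStats(m); i=1+s[1:,4].argmax(); print(f,s[i],ce[i])
E
```

```text
17.9 [ 0.5109 -0.1751  0.2398] 0.05073282207270948 1.0037218081728483 0.01189468506380013
w1 [250 175  21  23 391] [259.9003 186.7468]
wrist8 [250 176  21  24 410] [260.0512 187.8268]
[[260.0151 187.084 ]] [[259.5667 188.0036]]
side0 [249 228  12  31 315] [254.6635 243.3619]
side8 [249 229  12  30 311] [254.5563 243.8746]
scene0 [330 149  13  25 216] [335.5602 161.1019]
scene8 [330 149  12  25 206] [335.7816 161.0485]
```

View pics/m8.png

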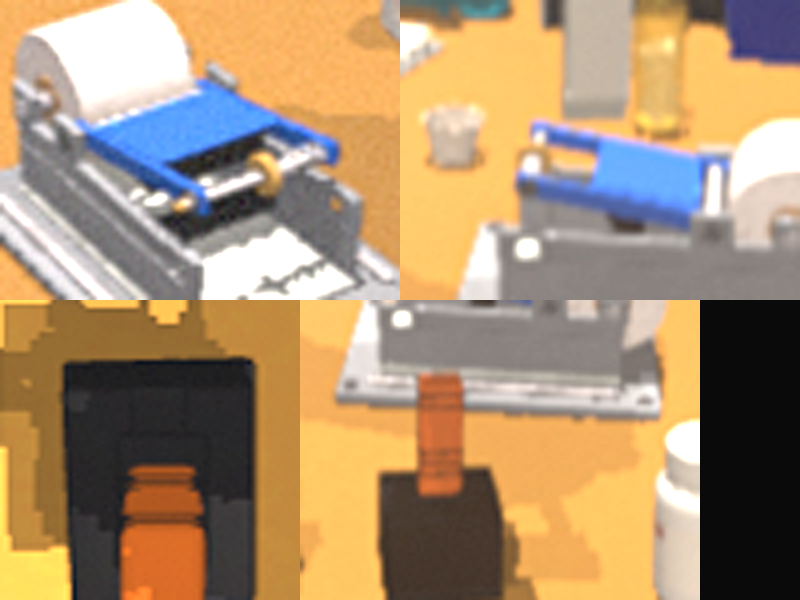

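The gate stands fully open, and the fork is upright in its slot within about half a pixel of its starting place.

```bash
python3 -c "
from cell import job
print(job.sign_off())"
```

```text
the job is handed in; nothing more can be done
None
```

The job is done and handed in at about 18 s of the 51 s allowed. The gate is open and the forked tool is back in its holder.

**What I did:** I took the orange fork, straddled the bar midway between the collar and the left arm, and pressed the collar in small steps to about 7.5 N. I held that pressure while raising the fork about 18 mm, then let the bar spring back once its tip was above the cheek. After that I withdrew upward, reseated the fork and let go. The wrist sensor never read more than 7.8 N at the end of a move while the fork was on the dispenser.

**Last checks:**
- **Gate:** the last pictures show it standing open. Before I put the fork back, the wrist camera had the collar about 27 mm higher than when latched, which is about 0.29 rad. That is a little under the 0.32 rad stop but within measuring error.
- **Fork:** its handle is within about 0.5 pixel of its starting place in the fixed cameras, upright and released. The flange height itself was not measured.
- **Robot:** the gripper is open and was about 15 cm above the grasp height, touching nothing.
- **Vial, bottle and cup:** I saw no sign that they were disturbed, but I did not measure their positions at the end.

**Disagreements:**
- The holder's top measured 48 mm in y instead of 56 mm, and I could not explain it. I relied on its centre, which agreed with the fork.
- The estimates of how far the collar was pressed differed by about 1.5 mm, so I went by the force.

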